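# Back the tube carousel up one notch

## Task

The sample carousel has fed one place too far, and the purple-capped tube has gone past the reader. With a closed fingertip lift the red ratchet pawl by its lip and tip it right over so it stays back, push the wheel backward one notch (clockwise seen from above, 36 degrees) by one of its blue pegs so the purple-capped tube faces the middle of the reader, then tip the pawl forward again so its nose drops fully into the notch. Pick nothing up, do not touch the tubes, and leave everything else where it stands.

Things in the scene. Friction and masses are not known exactly. Their poses are not given: they have to be found in the camera images.
- carousel: fixed white unit; origin on the wheel's vertical axis at the table surface (z = 0); +x from the axis to the reader, +y to the pawl's side, z up. Deck 20 mm high, x -130..175, y -130..150 mm. Wheel 216 mm across, top face 48 mm up, ten ratchet teeth 9 mm high on its rim (radius 90..108 mm, steep faces facing clockwise, flat 18 degree notches between)
- reader (a point): middle of the top of the grey reader on the deck, 100 mm above the table, at carousel x 148, y 0 mm; reader 30 x 60 mm (y -30..30), a yellow line along the middle of its top
- wheel (a joint): turn of the wheel, rad, growing backward (clockwise from above); 0 = pawl nose mid-notch; starts within 0.06 of 0; one notch = 0.628. Pawl down: cannot turn back beyond about 0.13 of play; forward, teeth click under it. Friction (0.1 N m) holds it where left. The nose drops fully in if the wheel is within about 0.12 of mid-notch
- pawl (a joint): tilt of the red pawl about its level pivot, rad: 0 = down, arm level, nose in a notch; grows as the nose lifts; stop at 1.7. Only its weight (60 g) moves it: let go below about 1.3 it falls into the wheel, above about 1.45 it falls back on the stop and stays
- pawl_pivot (a point): on the pawl's pivot axis (along carousel y), mid-width of the pawl: carousel x 49, y 100, z 72 mm. The arm, 14 mm wide, 8 mm thick, runs 52 mm from here to carousel -x when down. The pivot's bracket stands beside it at y 118..134, x 34..64 mm, 74 mm high
- pawl_lip (a point): middle of the top edge of the pawl's lip, an almost upright tab 28 mm wide, 6 mm thick, at the arm's free end; when down, 55 mm from the pivot to carousel -x and 52 mm above it. Moves with the pawl. To lift: fingertip on its outer face (20 mm above pivot height), then follow an arc up and over about the pivot; a level push jams by friction. Back: push its edge from behind in the same arc
- push_peg (a point): centre of the top of one of five equal upright blue pegs in the wheel, 10 mm thick, 48 to 100 mm above the table, 74 mm from the axis, 72 degrees apart. At wheel 0 this one is at carousel x 0, y -74 mm, opposite the pawl; backward it moves to carousel -x at first. Turns with the wheel
- tubes: lift-out insert on the wheel with eight capped tubes (one purple cap, others pink or orange), 15 mm thick, on a circle of 44 mm radius about the axis, tops 115 mm above the table; not to be touched. Turns with the wheel. Origin on the wheel's axis
- stopper: loose purple rubber stopper, 18 mm wide and high, standing on the carousel's deck near a corner; bystander (origin: centre of its underside)
- vial: small capped amber vial, 18 x 40 mm, standing on the deck near the reader; bystander (origin: centre of its underside)
- rack_white: white tube rack, 120 x 90 mm, with pink-capped tubes to 107 mm high; bystander (origin: centre of its underside)
- rack_red: red tube rack, 120 x 90 mm, with purple and orange caps to 107 mm high; bystander (origin: centre of its underside)
- bottle: amber bottle, 64 x 150 mm; bystander (origin: centre of its underside)
- jar: white jar with blue cap, 64 x 70 mm; bystander (origin: centre of its underside)
- beaker: clear open beaker, 70 x 90 mm; bystander (origin: centre of its underside)

How it is judged (in metres and radians):
On the way, in this order (a step that is already met when the one before it is completed fails the run):
1. the pawl is lifted and tipped right over, staying back (value of joint pawl above 1.5 rad), for 0.2 s.
2. the wheel is pushed backward one notch with the pawl still back (value of joint wheel above 0.478 rad and value of joint pawl above 1.5 rad), for 0.1 s.
At the end, for the whole second after the job is handed in: the wheel rests one notch (0.628 rad, within 0.15) back from its first notch, the pawl is down in that notch (joint below 0.05 rad), and every bystander stands within 20 mm of its start (value of joint wheel between 0.478 and 0.778 rad and value of joint pawl below 0.05 rad and angular speed of tubes below 0.05 rad/s and distance of each of stopper, vial, rack_white, rack_red, bottle, jar, beaker from where it was at the start of the episode below 0.02 m); the robot touches nothing.
It fails at once if a tube in the wheel was touched harder than a brush (2 N) (contact force between any of the fingers, the arm and tubes above 2 N).
It fails at once if a bystander was moved, lifted or carried more than 20 mm (distance of any of stopper, vial, rack_white, rack_red, bottle, jar, beaker from where it was at the start of the episode above 0.02 m).
It also fails if it takes over 61 s, if anything falls off the work surface, if the arm or the gripper's body presses on something with over 40 N, if the wrist force passes 120 N, or if a joint passes its speed limit or range.

## Robot

A 6-joint arm with a two-finger parallel gripper is mounted at the origin on the work surface. World frame = base frame: x ahead of the robot, y to its left, z up, the work surface at z = 0. Lengths are in mm, angles in rad, forces in N, time in s.
With the tool pointing down it reaches from about 350 to 775 mm from the base axis. Payload 7.3 kg.
Tool frame: the origin (TCP) lies at the very end of the fingers, on their centre line; the grasp point (between the pads) lies 19 mm behind it; z points along the fingers, y is the direction in which the jaws open and shut (so a half turn about z gives the same grasp; the last joint's range is limited). The gripper opens to 92 mm and grips with 3 to 60 N. Pads are 19 mm wide; open, the fingers measure 130 mm over their backs; the gripper's body (75 mm by 190 mm) begins 47 mm behind the grasp point.
Start: joints at [-1.348, 0.342, 1.524, -0, 1.275, -0.146], TCP at [189.284, -489.711, 226.741] pointing down, gripper open.
Joint ranges: [-2.53, 2.53], [-0.77, 2.02], [0.04, 2.7], [-1, 4.14], [0.28, 2.66], [-3.11, 3.11]. Speed limits (rad/s): [2.57, 2.57, 3.14, 3.14, 3.14, 3.14].

## Interface

Orientations are given as a unit quaternion [w, x, y, z].
In Python, from plant import sensors, optics, order gives the robot as it stands. The module is installed in compiled form; this text tells all that it offers.
- The arm moves only by the shell command python3 -m handwheel 'ROWS' [OPENING]. ROWS is JSON, a list of rows, each an object of numbers: "x", "y", "z": the shift along the world's x, y, z in m; "yaw": the turn about the world's z in rad. A call has exactly 8 rows; each row shifts and turns the commanded pose from where the row before left it; what a row does not reach is not made up. A row lasts 1/10 s, in which the tool goes at most 50 mm and 8.59 degrees, less where a joint would pass 70% of its speed; a pose out of reach is approached as far as the arm can. A call is refused whole if a number of a shift passes 0.05 or a number of a turn 0.15, either way. A call with a gripper value outside its range is refused whole. OPENING is the closure in counts, from 0 (fully open) to 255 (shut), set as the call begins (- or left out, the last holds). The fingers move at their own pace and stop on an object; the grip force is fixed at half the most. Time passes only in rows, so rows that do not move let the fingers close, or fill a call up. It gives the time, the measured TCP pose, the force and the opening at its end, in the units of the state.
- sensors.get_obs(): the state, without advancing time (a new reading comes with each control period).
- optics.capture(name): name is "scene" or "top"; returns a dict with "color" (400x640x3 uint8, blue, green, red), "K" (3x3 intrinsics, pixels), "dist_coeffs" ([k1, k2, p1, p2, k3] as OpenCV has them; the pictures are not rectified), "xyz" and "attitude" of the camera in the world. Camera axes: x right, y down, z forward; pixel columns grow to the right and rows downward; lengths in mm; the calibration is good to about 2 mm. A picture is of the moment at which its call begins. There is no depth.
- order.hand_in(): hands the job in, once; it reports no verdict.
The state is a dict: "time": time; "joint_positions": joint angles; "qvel": joint speeds; "joint_torque": joint torques, N m; "tcp_pos": TCP position; "tool_rot": TCP orientation; "ft_force": force on the tool from outside, world axes, zero at the start; "ft_torque": the same for the moment, N m; "grip_width": finger opening in mm.
Only numpy, scipy, OpenCV 4.12 (cv2) and the standard library are available. Lean on these libraries where they do the work, as an engineer would, in place of code of your own. Each camera call takes 0.05 s, during which the arm holds its last target.

## Working session

There is one attempt and no reset: what is moved stays moved. The work goes in short steps, Python scripts to look and compute and a shell command to move; the robot and the scene stay as the last step left them, time stands still between calls to the robot, and variables do not carry over. Pictures are saved under pics/ and viewed, and the job is handed in when it is done.

```bash
mkdir -p pics
python3 - <<'E'
from plant import sensors, optics
import cv2,numpy as np
for n in("scene","top"):
    c=optics.capture(n); cv2.imwrite(f"pics/{n}0.png",c["color"]); print(n,c["K"],c["dist_coeffs"],c["xyz"],c["attitude"])
print(sensors.get_obs())
E
```

```text
scene [[471.89917097   0.         322.26702081]
 [  0.         471.89917097 198.57364241]
 [  0.           0.           1.        ]] [0.03832107 0.         0.         0.         0.        ] [1151.70197697 -695.47966353 1125.1002698 ] [-0.33866982  0.86907351  0.33864084 -0.12384008]
top [[364.72074036   0.         322.54460395]
 [  0.         364.72074036 195.57579692]
 [  0.           0.           1.        ]] [0.01811883 0.         0.         0.         0.        ] [ 370.5344493    -6.37708791 1125.71986063] [ 0.06601807 -0.70344873  0.70522423 -0.05882413]
{'time': 0.1, 'joint_positions': array([-1.34802216e+00,  3.42682668e-01,  1.52487133e+00, -3.06797988e-06,
        1.27538090e+00, -1.45999603e-01]), 'qvel': array([ 2.38783851e-03, -1.21020745e-03, -2.08517075e-03, -8.08767455e-05,
       -1.86330907e-04,  2.78448603e-04]), 'joint_torque': array([ 1.58471372e-03, -4.32002735e+01, -2.44694638e+01,  7.19087804e-02,
        5.27082221e-02, -4.10052382e-05]), 'tcp_pos': array([ 189.19324711, -489.36729459,  226.1165814 ]), 'tool_rot': array([-6.70572955e-04,  9.83048543e-01,  1.83344244e-01, -2.72224450e-05]), 'ft_force': array([ 0.25169755,  0.93375867, -0.40829243]), 'ft_torque': array([-0.05338245,  0.01024065,  0.07936889]), 'grip_width': 91.81689779417019}
```

View pics/scene0.png

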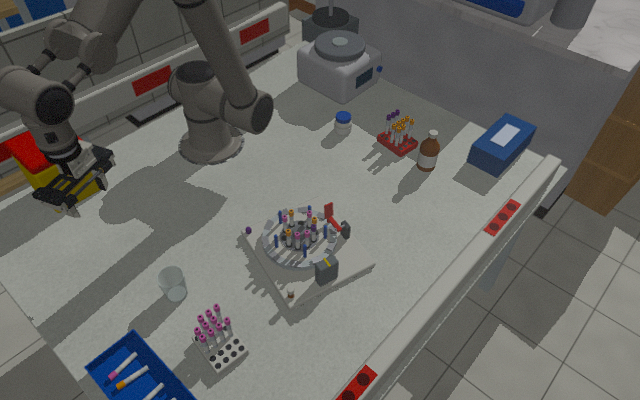

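View pics/top0.png

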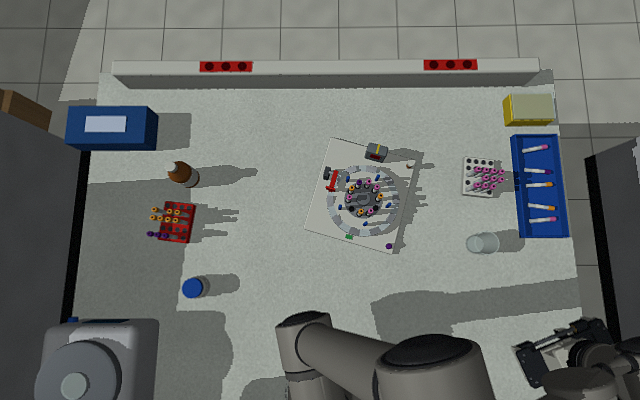

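```bash
cat > h.py <<'E'
import cv2,numpy as np
from scipy.spatial.transform import Rotation as R
from plant import sensors, optics
def cam(n):
    c=optics.capture(n); q=np.array(c["attitude"]); c["R"]=R.from_quat([q[1],q[2],q[3],q[0]]).as_matrix(); return c
def ray(c,px):
    p=cv2.undistortPoints(np.array([[px]],float),c["K"],c["dist_coeffs"])[0,0]
    return np.array(c["xyz"]),c["R"]@np.array([p[0],p[1],1.])
def onz(c,px,z):
    o,d=ray(c,px); return o+d*(z-o[2])/d[2]
def tri(c1,p1,c2,p2):
    A=[];b=[]
    for c,p in((c1,p1),(c2,p2)):
        o,d=ray(c,p); d/=np.linalg.norm(d); P=np.eye(3)-np.outer(d,d);A.append(P);b.append(P@o)
    x=np.linalg.lstsq(np.vstack(A),np.hstack(b),rcond=None)[0]
    return x
def proj(c,P):
    Rt=c["R"].T; return cv2.projectPoints(np.atleast_2d(np.array(P,float)),cv2.Rodrigues(Rt)[0],-Rt@np.array(c["xyz"]),c["K"],c["dist_coeffs"])[0][:,0]
def crop(c,x0,y0,w,h,s,name,pts=()):
    im=cv2.resize(c["color"][y0:y0+h,x0:x0+w],None,fx=s,fy=s,interpolation=cv2.INTER_CUBIC)
    for p in pts: cv2.drawMarker(im,(int((p[0]-x0+.5)*s),int((p[1]-y0+.5)*s)),(0,255,0),0,8,1)
    cv2.imwrite("pics/"+name,im)
E
python3 - <<'E'
from h import *
crop(cam("top"),295,125,140,140,5,"t1.png"); crop(cam("scene"),230,190,150,120,5,"s1.png")
E
```

```text
(no output)
```

View pics/t1.png

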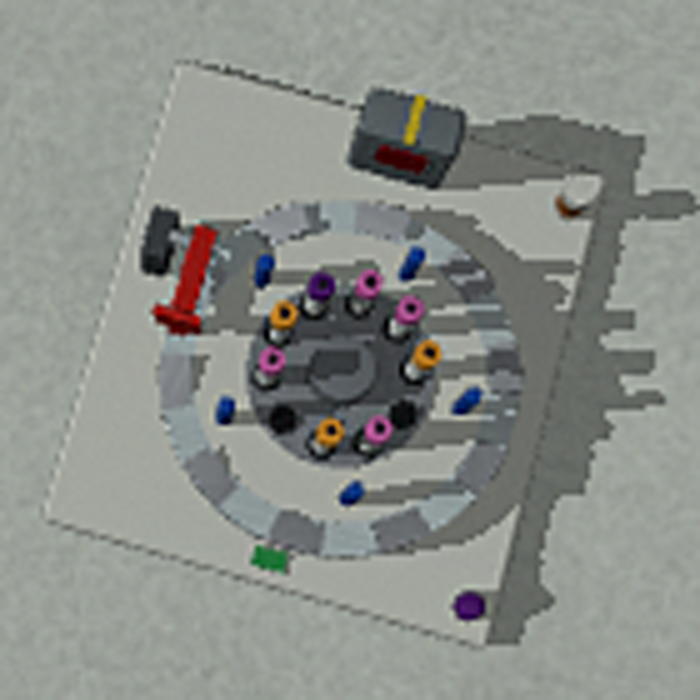

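View pics/s1.png

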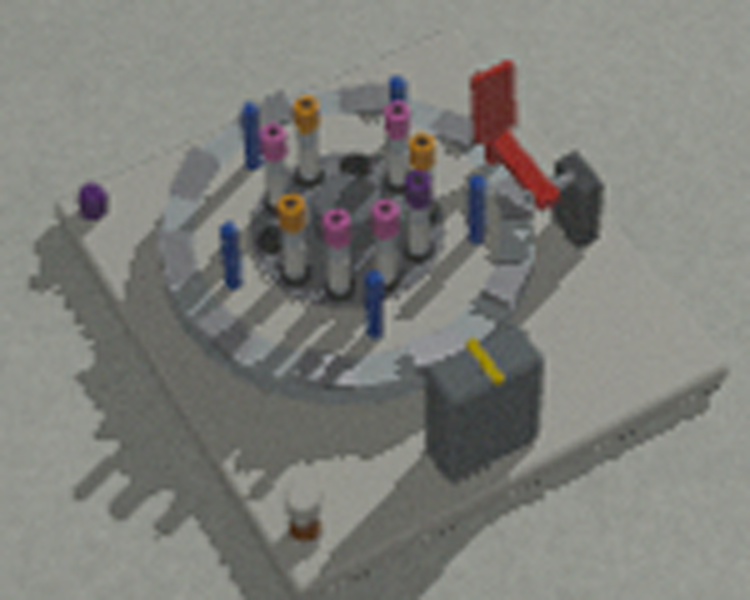

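```bash
cat > m.py <<'E'
from h import *
c=cam("top"); s=cam("scene")
f=lambda u,v:(295+u/5-.5,125+v/5-.5)
W=np.array([onz(c,f(*p),20)[:2] for p in((180,62),(45,518),(485,647),(603,178))])
L=np.array([(175,150),(-130,150),(-130,-130),(175,-130)],float)
def fit(L,W):
    a=L-L.mean(0);b=W-W.mean(0);H=a.T@b;th=np.arctan2(H[0,1]-H[1,0],H[0,0]+H[1,1])
    M=np.array([[np.cos(th),-np.sin(th)],[np.sin(th),np.cos(th)]]);t=W.mean(0)-M@L.mean(0);return th,M,t,(L@M.T+t)-W
th,M,t,r=fit(L,W);print("deck",th,t,r.round(1).tolist())
# pegs
hsv=cv2.cvtColor(c["color"],cv2.COLOR_BGR2HSV);m=cv2.inRange(hsv,(108,120,40),(125,255,255));m[:,:310]=0;m[:,410:]=0;m[:150]=0;m[250:]=0
n,_,st,ce=cv2.connectedComponentsWithStats(m)
P=[]
for i in range(1,n):
    if st[i,4]>6:
        p=onz(c,ce[i],76)[:2];l=M.T@(p-t);P.append(p);print(ce[i],st[i,4],"local",l.round(1),np.hypot(*l).round(1),np.degrees(np.arctan2(l[1],l[0])).round(1))
P=np.array(P);print("peg mean",P.mean(0))
yl=cv2.inRange(hsv,(22,120,80),(35,255,255));yl[:,:350]=0;yl[:,400:]=0;yl[170:]=0;yl[:140]=0
v,u=np.nonzero(yl);p=onz(c,(u.mean(),v.mean()),100)[:2];print("reader",M.T@(p-t))
E
python3 m.py
```

```text
deck -0.2833298011919859 [ 549.3678468  -114.12635371] [[2.5, 1.7], [-1.6, 3.6], [-2.3, -1.8], [1.5, -3.5]]
[376.89473684 177.52631579] 19 local [ 71.3 -22.7] 74.9 -17.7
[347.22222222 178.44444444] 18 local [44.6 60.4] 75.1 53.5
[387.94117647 204.82352941] 17 local [  1.5 -74. ] 74.1 -88.8
[339.57142857 206.71428571] 14 local [-42.6  59.3] 73.1 125.7
[364.92307692 223.30769231] 13 local [-68.9 -23.8] 72.9 -160.9
peg mean [ 550.46567685 -114.62800053]
reader [149.62086791  -0.41971159]
```

The top view gives the carousel at about (550, -114.5) with a yaw of -0.283. The wheel is near 0. Next I close the gripper and travel at height to a point in front of the lip.

```bash
python3 -m handwheel '[{"x":0.022,"y":0.03,"yaw":-0.04},{"x":0.022,"y":0.03,"yaw":-0.04},{"x":0.022,"y":0.03,"yaw":-0.04},{"x":0.022,"y":0.03,"yaw":-0.04},{"x":0.022,"y":0.03,"yaw":-0.04},{"x":0.022,"y":0.03,"yaw":-0.04},{"x":0.022,"y":0.03,"yaw":-0.04},{"x":0.022,"y":0.03,"yaw":-0.04}]' 255
python3 -m handwheel '[{"x":0.022,"y":0.03,"yaw":-0.04},{"x":0.022,"y":0.03,"yaw":-0.04},{"x":0.022,"y":0.03,"yaw":-0.04},{"x":0.022,"y":0.03,"yaw":-0.04},{"x":0.022,"y":0.03,"yaw":-0.04},{"x":0.022,"y":0.03,"yaw":-0.04},{"x":0.015,"y":0.03,"yaw":-0.04},{"x":0.0,"y":0.03,"yaw":-0.05}]'
cat > st.py <<'E'
from h import *
T=np.array([550,-114.5]);TH=-0.283
M=np.array([[np.cos(TH),-np.sin(TH)],[np.sin(TH),np.cos(TH)]])
o=sensors.get_obs();p=np.array(o["tcp_pos"]);q=o["tool_rot"]
y=R.from_quat([q[1],q[2],q[3],q[0]]).as_matrix()[:,1]
print("t",o["time"],"tcp",p.round(1),"local",(M.T@(p[:2]-T)).round(1),"jaw-vs-local-y",round(float((np.degrees(np.arctan2(y[1],y[0])-TH)-90+90)%180-90),1),"F",np.round(o["ft_force"],1),"w",round(o["grip_width"],1),"j",np.round(o["joint_positions"],2))
E
python3 st.py
```

```text
t 0.3 tcp [ 189.2 -489.6  226.5] local [-241.7 -460.9] jaw-vs-local-y 37.3 F [ 0.1 -0.2 -0.7] w 91.7 j [-1.35  0.34  1.52  0.    1.28 -0.15]$[0]: bad value
$[0]: bad value
```

```bash
python3 -m handwheel '[{"x":0.022,"y":0.03,"z":0,"yaw":-0.04},{"x":0.022,"y":0.03,"z":0,"yaw":-0.04},{"x":0.022,"y":0.03,"z":0,"yaw":-0.04},{"x":0.022,"y":0.03,"z":0,"yaw":-0.04},{"x":0.022,"y":0.03,"z":0,"yaw":-0.04},{"x":0.022,"y":0.03,"z":0,"yaw":-0.04},{"x":0.022,"y":0.03,"z":0,"yaw":-0.04},{"x":0.022,"y":0.03,"z":0,"yaw":-0.04}]' 255
python3 st.py
```

```text
time: 1.1
tcp_pos: [366.0, -248.4, 226.9]
tool_rot: [0.0, 1.0, 0.024, 0.0]
ft_force: [1.1, -0.3, 0.6]
grip_width: 32.4
t 1.1 tcp [ 366.  -248.4  226.9] local [-139.3 -179.9] jaw-vs-local-y 18.9 F [ 1.1 -0.3  0.6] w 32.4 j [-0.77  0.19  1.73 -0.    1.22  0.75]
```

```bash
python3 -m handwheel '[{"x":0.022,"y":0.03,"z":0,"yaw":-0.041},{"x":0.022,"y":0.03,"z":0,"yaw":-0.041},{"x":0.022,"y":0.03,"z":0,"yaw":-0.041},{"x":0.022,"y":0.03,"z":0,"yaw":-0.041},{"x":0.022,"y":0.03,"z":0,"yaw":-0.041},{"x":0.022,"y":0.03,"z":0,"yaw":-0.041},{"x":0.022,"y":0.03,"z":0,"yaw":-0.041},{"x":0.021,"y":0.03,"z":0,"yaw":-0.042}]' 255
python3 st.py
python3 - <<'E'
from h import *
t=cam("top");s=cam("scene")
crop(t,295,125,140,140,5,"t2.png"); crop(s,230,150,150,120,5,"s2.png")
E
```

```text
time: 1.9
tcp_pos: [541.1, -8.3, 226.7]
tool_rot: [0.0, 0.99, -0.14, 0.0]
ft_force: [0.3, -0.0, -0.1]
grip_width: 0.1
t 1.9 tcp [541.1  -8.3 226.7] local [-38.3  99.5] jaw-vs-local-y 0.1 F [ 0.3 -0.  -0.1] w 0.1 j [-0.16  0.37  1.48 -0.    1.29  1.7 ]
```

View pics/t2.png

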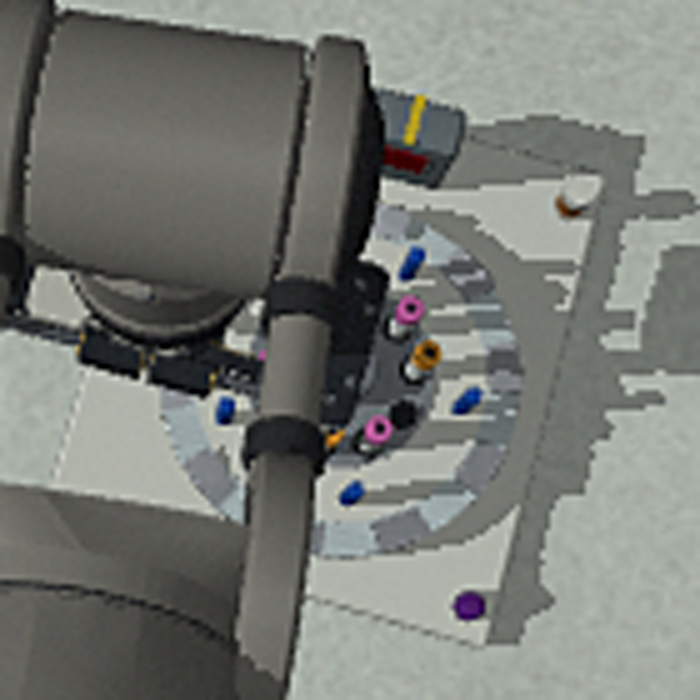

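View pics/s2.png

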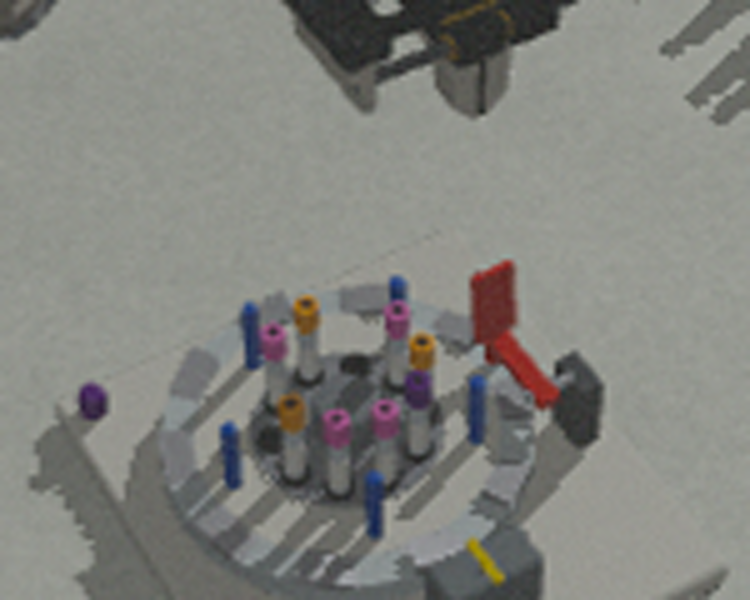

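Run:
```python
from h import *
s=cam("scene"); crop(s,250,110,110,70,7,"s3.png")
o=sensors.get_obs();print(proj(s,[o["tcp_pos"]]))
```

```text
[[321.34163352 170.67255439]]
```

View pics/s3.png

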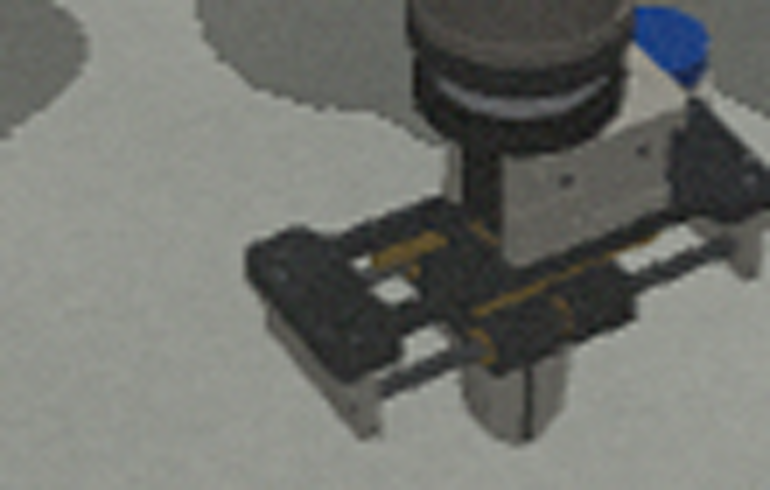

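```bash
python3 -m handwheel '[{"x":0,"y":0,"z":-0.02,"yaw":0},{"x":0,"y":0,"z":-0.025,"yaw":0},{"x":0,"y":0,"z":-0.025,"yaw":0},{"x":0,"y":0,"z":-0.025,"yaw":0},{"x":0,"y":0,"z":-0.02,"yaw":0},{"x":0,"y":0,"z":-0.012,"yaw":0},{"x":0,"y":0,"z":-0.005,"yaw":0},{"x":0,"y":0,"z":-0.002,"yaw":0}]'
python3 st.py
python3 - <<'E'
from h import *
s=cam("scene"); crop(s,260,160,110,85,7,"s4.png")
E
```

```text
time: 2.85
tcp_pos: [540.3, -10.2, 92.8]
tool_rot: [0.0, 0.99, -0.14, 0.0]
ft_force: [0.4, -0.7, 0.0]
grip_width: 0.4
t 2.85 tcp [540.3 -10.2  92.8] local [-38.5  97.4] jaw-vs-local-y 0.1 F [ 0.4 -0.7  0. ] w 0.4 j [-0.16  0.51  1.66 -0.    0.97  1.69]
```

View pics/s4.png

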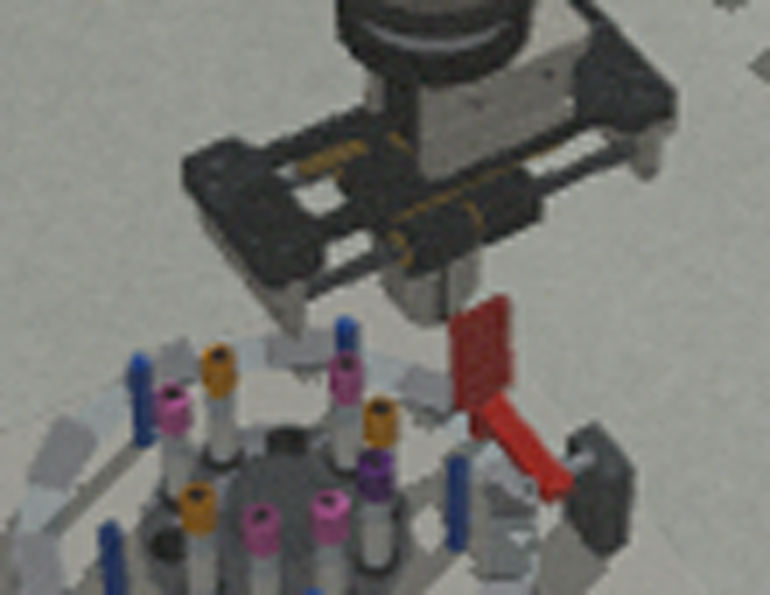

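```bash
python3 -m handwheel '[{"x":0.001,"y":0.0025,"z":0,"yaw":0},{"x":0.0038,"y":-0.0011,"z":0,"yaw":0},{"x":0.0038,"y":-0.0011,"z":0,"yaw":0},{"x":0.0038,"y":-0.0011,"z":0,"yaw":0},{"x":0.0019,"y":-0.0005,"z":0,"yaw":0},{"x":0.001,"y":-0.0003,"z":0,"yaw":0},{"x":0.001,"y":-0.0003,"z":0,"yaw":0},{"x":0,"y":0,"z":0,"yaw":0}]'
python3 st.py
```

```text
time: 3.7
tcp_pos: [556.6, -11.6, 92.7]
tool_rot: [0.0, 0.99, -0.14, -0.0]
ft_force: [0.6, 0.0, 0.6]
grip_width: 0.2
t 3.7 tcp [556.6 -11.6  92.7] local [-22.4 100.6] jaw-vs-local-y 0.2 F [0.6 0.  0.6] w 0.2 j [-0.16  0.54  1.61 -0.    0.99  1.69]
```

```bash
python3 - <<'E'
import numpy as np
f=lambda t:np.array([-58*np.cos(t)+20*np.sin(t),58*np.sin(t)+20*np.cos(t)])
for i in range(17):
    d=f(.1*i+.1)-f(.1*i); print(round(.1*i+.1,1),"dx %.1f dy %.1f dz %.1f"%(d[0]*.96,-d[0]*.279,d[1]), (f(.1*i+.1)+[49-9.5,72]).round(1))
E
python3 -m handwheel '[{"x":0.001,"y":-0.0003,"z":0,"yaw":0},{"x":0.001,"y":-0.0003,"z":0,"yaw":0},{"x":0.001,"y":-0.0003,"z":0,"yaw":0},{"x":0.001,"y":-0.0003,"z":0,"yaw":0},{"x":0,"y":0,"z":0,"yaw":0},{"x":0,"y":0,"z":0,"yaw":0},{"x":0,"y":0,"z":0,"yaw":0},{"x":0,"y":0,"z":0,"yaw":0}]'
python3 st.py
```

```text
0.1 dx 2.2 dy -0.6 dz 5.7 [-16.2  97.7]
0.2 dx 2.7 dy -0.8 dz 5.4 [-13.4 103.1]
0.3 dx 3.2 dy -0.9 dz 5.1 [-10.  108.2]
0.4 dx 3.7 dy -1.1 dz 4.8 [ -6.1 113. ]
0.5 dx 4.1 dy -1.2 dz 4.4 [ -1.8 117.4]
0.6 dx 4.5 dy -1.3 dz 3.9 [  2.9 121.3]
0.7 dx 4.9 dy -1.4 dz 3.4 [  8.  124.7]
0.8 dx 5.2 dy -1.5 dz 2.9 [ 13.4 127.5]
0.9 dx 5.4 dy -1.6 dz 2.3 [ 19.1 129.9]
1.0 dx 5.6 dy -1.6 dz 1.7 [ 25.  131.6]
1.1 dx 5.8 dy -1.7 dz 1.2 [ 31.  132.8]
1.2 dx 5.9 dy -1.7 dz 0.5 [ 37.1 133.3]
1.3 dx 5.9 dy -1.7 dz -0.1 [ 43.3 133.2]
1.4 dx 5.9 dy -1.7 dz -0.7 [ 49.4 132.6]
1.5 dx 5.8 dy -1.7 dz -1.3 [ 55.3 131.3]
1.6 dx 5.6 dy -1.6 dz -1.9 [ 61.2 129.4]
1.7 dx 5.4 dy -1.6 dz -2.5 [ 66.8 126.9]
time: 4.5
tcp_pos: [559.5, -12.5, 92.8]
tool_rot: [-0.0, 0.99, -0.14, -0.001]
ft_force: [-5.6, 1.2, 4.2]
grip_width: 0.5
t 4.5 tcp [559.5 -12.5  92.8] local [-19.4 100.6] jaw-vs-local-y 0.2 F [-5.6  1.2  4.2] w 0.5 j [-0.16  0.54  1.6   0.    1.    1.69]
```

```bash
python3 -m handwheel '[{"x":0.001,"y":-0.0003,"z":0.003,"yaw":0},{"x":0.0011,"y":-0.0003,"z":0.0028,"yaw":0},{"x":0.0013,"y":-0.0004,"z":0.0027,"yaw":0},{"x":0.0014,"y":-0.0004,"z":0.0027,"yaw":0},{"x":0.0016,"y":-0.0005,"z":0.0026,"yaw":0},{"x":0.0016,"y":-0.0005,"z":0.0025,"yaw":0},{"x":0.0018,"y":-0.0005,"z":0.0024,"yaw":0},{"x":0.0019,"y":-0.0006,"z":0.0024,"yaw":0}]'
python3 st.py
python3 - <<'E'
from h import *
s=cam("scene"); crop(s,260,160,110,85,7,"s5.png")
E
```

```text
time: 5.3
tcp_pos: [572.4, -16.4, 114.0]
tool_rot: [0.0, 0.99, -0.14, -0.0]
ft_force: [-0.2, 0.2, 0.0]
grip_width: 0.5
t 5.3 tcp [572.4 -16.4 114. ] local [ -5.8 100.5] jaw-vs-local-y 0.2 F [-0.2  0.2  0. ] w 0.5 j [-0.16  0.54  1.54 -0.    1.06  1.69]
```

View pics/s5.png

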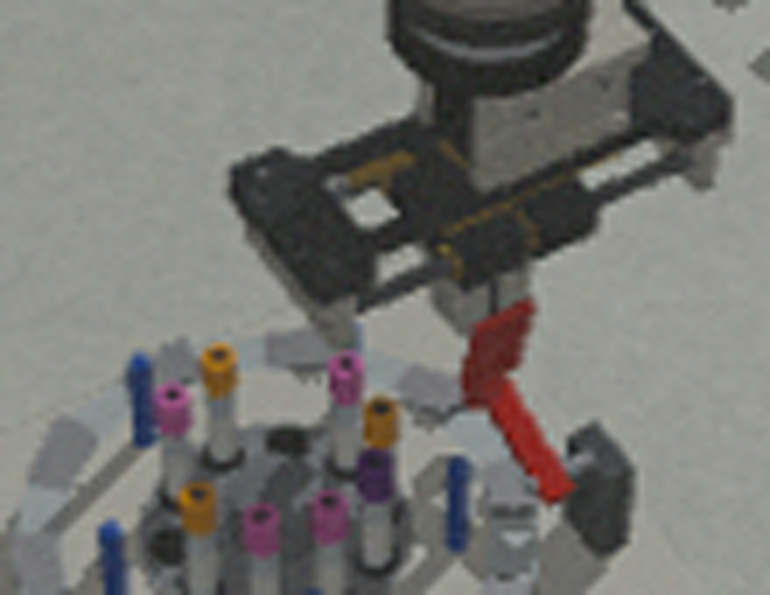

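The pawl is lifting: the arm is tilted and the finger is on the lip's outer face. I continue along the arc from about θ 0.4.

```bash
python3 -m handwheel '[{"x":0.0041,"y":-0.0012,"z":0.0044,"yaw":0},{"x":0.0045,"y":-0.0013,"z":0.0039,"yaw":0},{"x":0.0049,"y":-0.0014,"z":0.0034,"yaw":0},{"x":0.0052,"y":-0.0015,"z":0.0029,"yaw":0},{"x":0.0054,"y":-0.0016,"z":0.0023,"yaw":0},{"x":0.0056,"y":-0.0016,"z":0.0017,"yaw":0},{"x":0.0058,"y":-0.0017,"z":0.0012,"yaw":0},{"x":0.0059,"y":-0.0017,"z":0.0005,"yaw":0}]'
python3 st.py
python3 - <<'E'
from h import *
s=cam("scene"); crop(s,260,160,110,85,7,"s6.png")
E
```

```text
time: 6.15
tcp_pos: [614.2, -28.5, 134.2]
tool_rot: [0.0, 0.99, -0.14, 0.0]
ft_force: [0.2, 0.8, -0.2]
grip_width: 0.3
t 6.15 tcp [614.2 -28.5 134.2] local [ 37.7 100.5] jaw-vs-local-y 0.2 F [ 0.2  0.8 -0.2] w 0.3 j [-0.17  0.59  1.39 -0.    1.16  1.68]
```

View pics/s6.png

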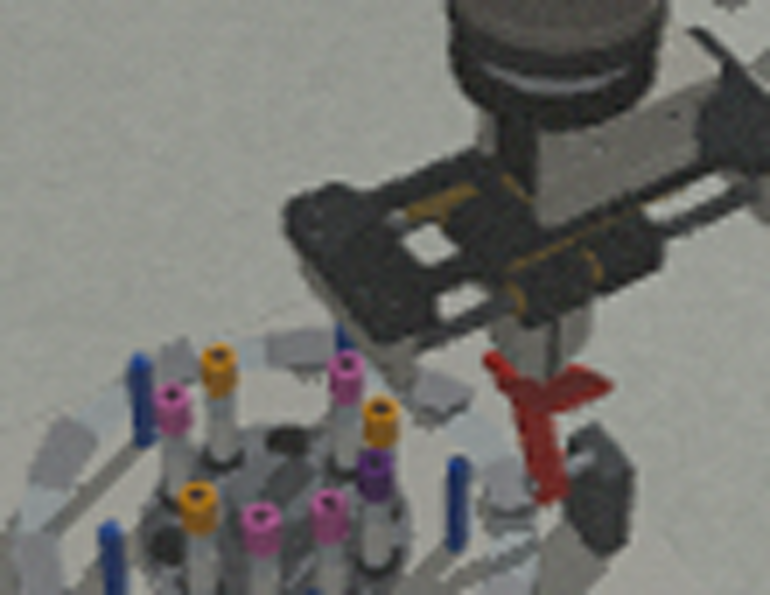

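```bash
python3 -m handwheel '[{"x":0.0059,"y":-0.0017,"z":-0.0005,"yaw":0},{"x":0.0059,"y":-0.0017,"z":-0.001,"yaw":0},{"x":0.0058,"y":-0.0017,"z":-0.0015,"yaw":0},{"x":0.0056,"y":-0.0016,"z":-0.002,"yaw":0},{"x":0.0054,"y":-0.0016,"z":-0.002,"yaw":0},{"x":0.0,"y":0.0,"z":0,"yaw":0},{"x":0.0,"y":0.0,"z":0,"yaw":0},{"x":0.0,"y":0,"z":0,"yaw":0}]'
python3 st.py
python3 - <<'E'
from h import *
s=cam("scene"); crop(s,260,160,110,85,7,"s7.png")
E
```

```text
time: 7.0
tcp_pos: [642.0, -36.4, 127.0]
tool_rot: [0.0, 0.99, -0.14, -0.0]
ft_force: [-0.1, -0.2, 0.2]
grip_width: 0.3
t 7.0 tcp [642.  -36.4 127. ] local [ 66.5 100.6] jaw-vs-local-y 0.2 F [-0.1 -0.2  0.2] w 0.3 j [-0.18  0.64  1.31 -0.    1.19  1.68]
```

View pics/s7.png

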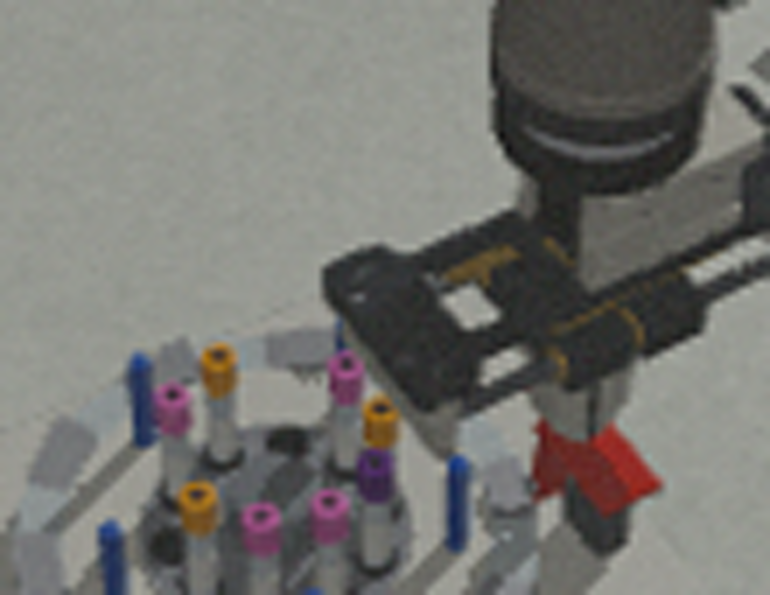

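```bash
python3 -m handwheel '[{"x":0,"y":0,"z":0.02,"yaw":0},{"x":0,"y":0,"z":0.025,"yaw":0},{"x":0,"y":-0.005,"z":0.025,"yaw":0},{"x":-0.017,"y":-0.031,"z":0,"yaw":0},{"x":-0.018,"y":-0.032,"z":0,"yaw":0},{"x":-0.018,"y":-0.032,"z":0,"yaw":0},{"x":-0.018,"y":-0.032,"z":0,"yaw":0},{"x":-0.017,"y":-0.03,"z":0,"yaw":0}]'
python3 st.py
python3 - <<'E'
from h import *
s=cam("scene"); crop(s,230,160,150,110,5,"s8.png"); crop(cam("top"),295,125,140,140,5,"t8.png")
E
```

```text
time: 7.85
tcp_pos: [553.2, -199.7, 197.4]
tool_rot: [0.0, 0.99, -0.14, 0.0]
ft_force: [-0.6, -0.4, -1.0]
grip_width: 0.3
t 7.85 tcp [ 553.2 -199.7  197.4] local [ 26.9 -80.9] jaw-vs-local-y 0.2 F [-0.6 -0.4 -1. ] w 0.3 j [-0.48  0.48  1.39 -0.    1.27  1.37]
```

View pics/s8.png

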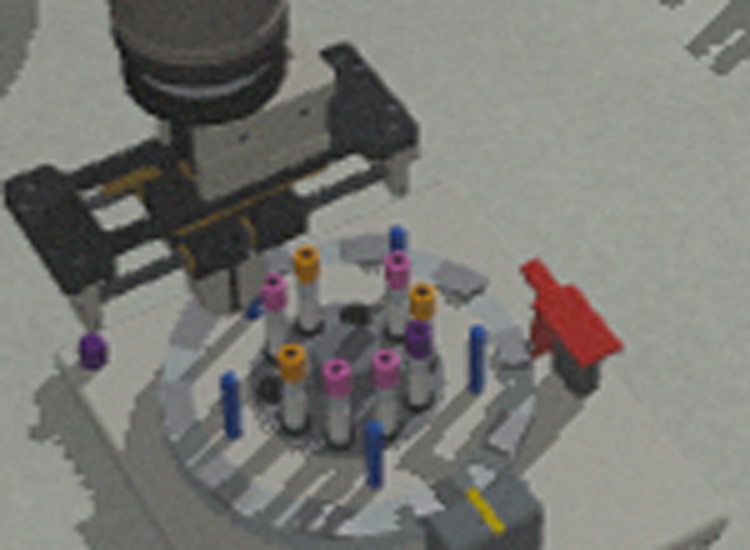

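View pics/t8.png

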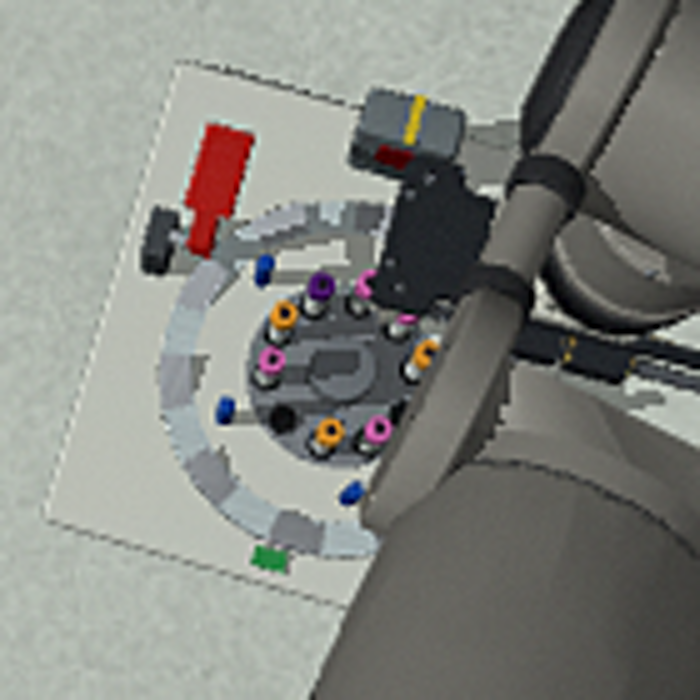

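The pawl is lying back on its stop. I descend beside the peg at the bottom.

```bash
python3 -m handwheel '[{"x":0,"y":0,"z":-0.015,"yaw":0},{"x":0,"y":0,"z":-0.02,"yaw":0},{"x":0,"y":0,"z":-0.02,"yaw":0},{"x":0,"y":0,"z":-0.02,"yaw":0},{"x":0,"y":0,"z":-0.02,"yaw":0},{"x":0,"y":0,"z":-0.014,"yaw":0},{"x":0,"y":0,"z":-0.008,"yaw":0},{"x":0,"y":0,"z":0,"yaw":0}]'
python3 st.py
python3 - <<'E'
from h import *
s=cam("scene"); crop(s,230,160,150,110,5,"s9.png")
E
```

```text
time: 8.75
tcp_pos: [553.9, -197.8, 79.2]
tool_rot: [-0.0, 0.99, -0.139, -0.001]
ft_force: [0.2, -0.4, 0.7]
grip_width: 0.5
t 8.75 tcp [ 553.9 -197.8   79.2] local [ 27.1 -78.9] jaw-vs-local-y 0.2 F [ 0.2 -0.4  0.7] w 0.5 j [-0.47  0.6   1.53  0.    1.01  1.38]
```

View pics/s9.png

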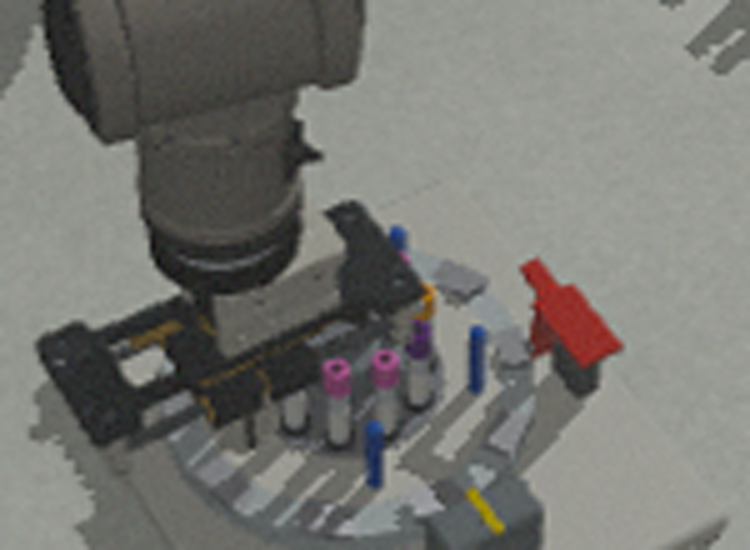

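```bash
python3 - <<'E'
import numpy as np
def f(w):
    a=-w-.283; return np.array([[np.cos(a),-np.sin(a)],[np.sin(a),np.cos(a)]])@[14.5,-79.5]
for i in range(13):
    print(round(.05*i+.05,2),((f(.05*i+.05)-f(.05*i))).round(1), (f(.05*i+.05)+[550,-114.5]).round(1))
E
python3 -m handwheel '[{"x":-0.0038,"y":0.001,"z":0,"yaw":0},{"x":-0.0038,"y":0.001,"z":0,"yaw":0},{"x":-0.0019,"y":0.0003,"z":0,"yaw":0},{"x":-0.0009,"y":0.0002,"z":0,"yaw":0},{"x":0,"y":0,"z":0,"yaw":0},{"x":0,"y":0,"z":0,"yaw":0},{"x":0,"y":0,"z":0,"yaw":0},{"x":0,"y":0,"z":0,"yaw":0}]'
python3 st.py
```

```text
0.05 [-4.   0.5] [ 537.7 -194.4]
0.1 [-4.   0.7] [ 533.7 -193.7]
0.15 [-3.9  0.9] [ 529.8 -192.7]
0.2 [-3.9  1.1] [ 525.9 -191.6]
0.25 [-3.8  1.3] [ 522.1 -190.3]
0.3 [-3.8  1.5] [ 518.3 -188.9]
0.35 [-3.7  1.7] [ 514.7 -187.2]
0.4 [-3.6  1.9] [ 511.1 -185.3]
0.45 [-3.5  2. ] [ 507.6 -183.3]
0.5 [-3.4  2.2] [ 504.2 -181.1]
0.55 [-3.3  2.4] [ 500.9 -178.7]
0.6 [-3.1  2.5] [ 497.8 -176.2]
0.65 [-3.   2.7] [ 494.8 -173.5]
time: 9.6
tcp_pos: [543.9, -196.1, 80.1]
tool_rot: [0.0, 0.99, -0.14, -0.0]
ft_force: [-0.2, 0.0, -0.2]
grip_width: 0.4
t 9.6 tcp [ 543.9 -196.1   80.1] local [ 17.  -80.1] jaw-vs-local-y 0.2 F [-0.2  0.  -0.2] w 0.4 j [-0.48  0.59  1.56 -0.    0.99  1.37]
```

```bash
python3 -m handwheel '[{"x":-0.002,"y":0.0008,"z":0,"yaw":0},{"x":-0.004,"y":0.0005,"z":0,"yaw":-0.05},{"x":-0.004,"y":0.0007,"z":0,"yaw":-0.05},{"x":-0.0039,"y":0.0009,"z":0,"yaw":-0.05},{"x":-0.0039,"y":0.0011,"z":0,"yaw":-0.05},{"x":-0.0038,"y":0.0013,"z":0,"yaw":-0.05},{"x":-0.0038,"y":0.0015,"z":0,"yaw":-0.05},{"x":-0.0037,"y":0.0017,"z":0,"yaw":-0.05}]'
python3 st.py
python3 - <<'E'
from h import *
s=cam("scene"); crop(s,230,160,150,110,5,"s10.png")
E
```

```text
time: 10.4
tcp_pos: [514.8, -188.0, 80.2]
tool_rot: [0.0, 0.95, -0.311, 0.0]
ft_force: [0.7, -2.4, -0.4]
grip_width: 0.3
t 10.4 tcp [ 514.8 -188.    80.2] local [-13.3 -80.4] jaw-vs-local-y -20.0 F [ 0.7 -2.4 -0.4] w 0.3 j [-0.49  0.54  1.65 -0.    0.95  1.71]
```

View pics/s10.png

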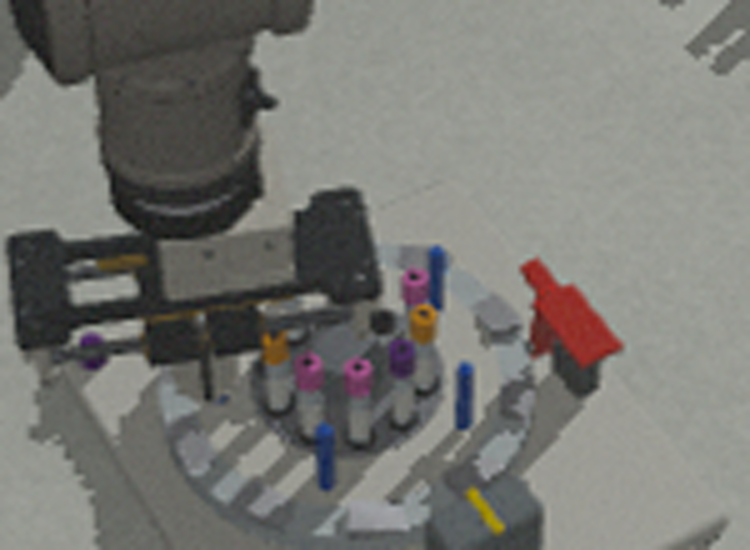

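```bash
python3 -m handwheel '[{"x":-0.0036,"y":0.0019,"z":0,"yaw":-0.05},{"x":-0.0035,"y":0.002,"z":0,"yaw":-0.05},{"x":-0.0034,"y":0.0022,"z":0,"yaw":-0.05},{"x":-0.0033,"y":0.0024,"z":0,"yaw":-0.05},{"x":-0.0016,"y":0.0012,"z":0,"yaw":-0.025},{"x":-0.0016,"y":0.0013,"z":0,"yaw":-0.025},{"x":-0.0009,"y":0.0008,"z":0,"yaw":-0.015},{"x":0,"y":0,"z":0,"yaw":0}]'
python3 st.py
python3 - <<'E'
from h import *
s=cam("scene"); crop(s,230,160,150,110,5,"s11.png")
E
```

```text
time: 11.25
tcp_pos: [496.8, -175.7, 80.2]
tool_rot: [0.0, 0.902, -0.433, -0.0]
ft_force: [0.6, -0.9, -0.6]
grip_width: 0.5
t 11.25 tcp [ 496.8 -175.7   80.2] local [-33.9 -73.7] jaw-vs-local-y -35.1 F [ 0.6 -0.9 -0.6] w 0.5 j [-0.49  0.51  1.71 -0.    0.92  1.98]
```

View pics/s11.png

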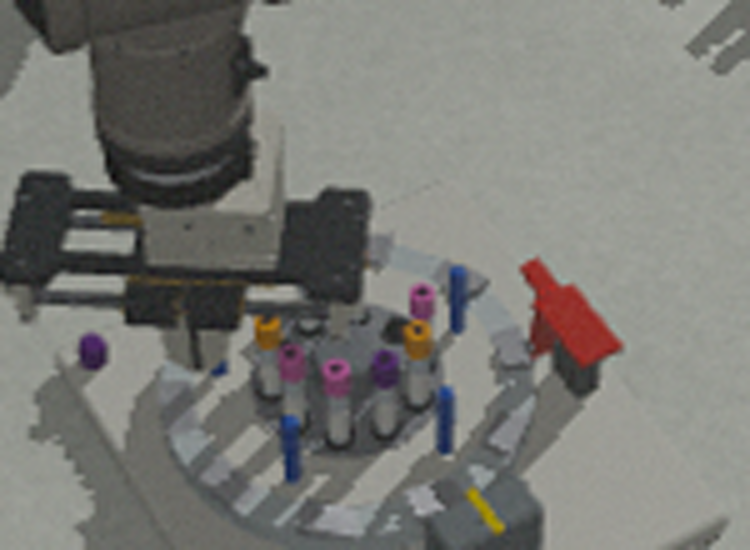

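```bash
python3 -m handwheel '[{"x":0.003,"y":-0.0025,"z":0,"yaw":0},{"x":0.004,"y":-0.003,"z":0.002,"yaw":0},{"x":0,"y":0,"z":0.025,"yaw":0},{"x":0,"y":0,"z":0.035,"yaw":0},{"x":0,"y":0,"z":0.035,"yaw":0.05},{"x":-0.02,"y":0,"z":0.023,"yaw":0.1},{"x":-0.035,"y":-0.02,"z":0,"yaw":0.1},{"x":-0.035,"y":-0.03,"z":0,"yaw":0.1}]'
python3 st.py
python3 - <<'E'
from h import *
s=cam("scene"); crop(s,230,160,150,110,5,"s12.png"); crop(cam("top"),295,125,140,140,5,"t12.png")
E
```

```text
time: 12.1
tcp_pos: [413.8, -231.1, 201.2]
tool_rot: [0.0, 0.964, -0.266, 0.001]
ft_force: [0.6, -1.0, -0.5]
grip_width: 0.4
t 12.1 tcp [ 413.8 -231.1  201.2] local [ -98.3 -150. ] jaw-vs-local-y -14.6 F [ 0.6 -1.  -0.5] w 0.4 j [-0.67  0.27  1.7   0.    1.17  1.44]
```

View pics/t12.png

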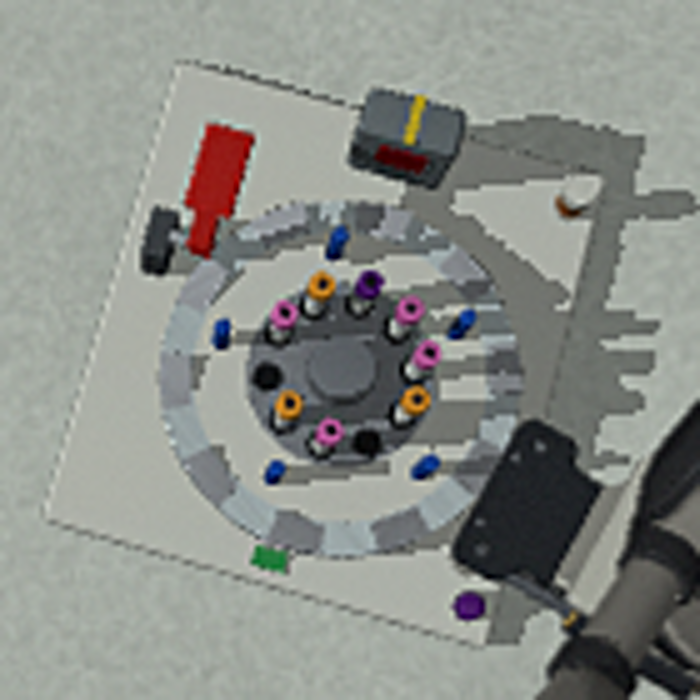

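View pics/s12.png

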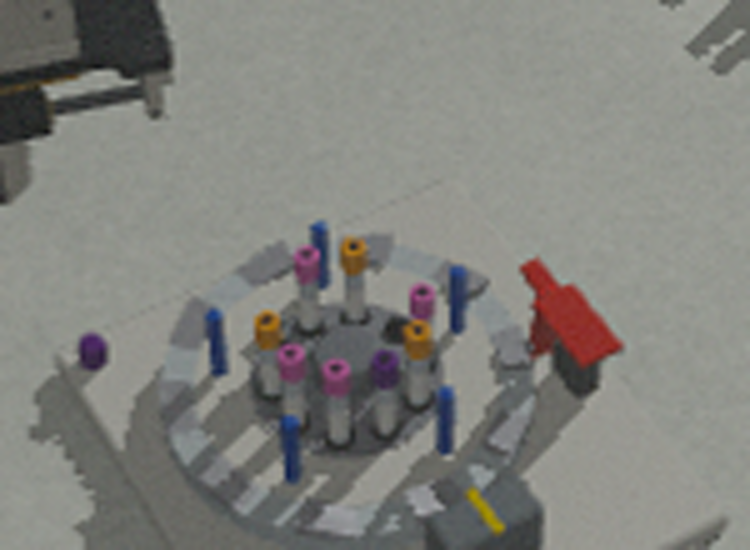

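```bash
python3 m.py
python3 - <<'E'
from h import *
c=cam("top");s=cam("scene")
T=np.array([550,-114.5]);TH=-0.283
M=np.array([[np.cos(TH),-np.sin(TH)],[np.sin(TH),np.cos(TH)]])
f=lambda u,v:(295+u/5-.5,125+v/5-.5); g=lambda u,v:(230+u/5-.5,160+v/5-.5)
# lip edge corners: top crop (208,124),(254,134); scene crop (622,346) and (590,385)?
for z in(115,120,125):
  print(z,[(M.T@(onz(c,f(*p),z)[:2]-T)).round(1) for p in((208,124),(254,134))])
E
```

```text
deck -0.2833298011919859 [ 549.3678468  -114.12635371] [[2.5, 1.7], [-1.6, 3.6], [-2.3, -1.8], [1.5, -3.5]]
[361.82352941 173.17647059] 17 local [71.9 23.3] 75.5 17.9
[387.125 189.5  ] 16 local [ 44.8 -60.5] 75.3 -53.5
[338.9375 191.1875] 16 local [ 1.1 73.5] 73.5 89.1
[349.35714286 219.        ] 14 local [-69.3  22.5] 72.9 162.0
[379.6875 217.875 ] 16 local [-41.9 -60.6] 73.7 -124.7
peg mean [ 550.51240597 -114.85038229]
reader [149.62086791  -0.41971159]
115 [array([108.8, 114. ]), array([110.3,  86.9])]
120 [array([107.3, 113.7]), array([108.8,  86.8])]
125 [array([105.7, 113.4]), array([107.2,  86.6])]
```

The wheel is at about 0.63 and every peg shifted about 36.2°. The purple tube sits in line with the reader, and the lip edge is where I computed it. Next I go round behind the lip.

```bash
python3 -m handwheel '[{"x":0.035,"y":0.02,"z":0,"yaw":0.032},{"x":0.038,"y":0.022,"z":0,"yaw":0.032},{"x":0.038,"y":0.022,"z":0,"yaw":0.032},{"x":0.038,"y":0.022,"z":0,"yaw":0.032},{"x":0.038,"y":0.022,"z":0,"yaw":0.032},{"x":0.038,"y":0.022,"z":0,"yaw":0.032},{"x":0.038,"y":0.022,"z":0,"yaw":0.032},{"x":0.037,"y":0.021,"z":0,"yaw":0.032}]'
python3 st.py
```

```text
time: 13.2
tcp_pos: [715.7, -55.1, 199.5]
tool_rot: [-0.0, 0.99, -0.143, -0.0]
ft_force: [1.0, -0.7, -0.5]
grip_width: 0.4
t 13.2 tcp [715.7 -55.1 199.5] local [142.6 103.3] jaw-vs-local-y -0.2 F [ 1.  -0.7 -0.5] w 0.4 j [-0.18  0.74  0.92  0.    1.48  1.67]
```

```bash
python3 -m handwheel '[{"x":-0.001,"y":-0.003,"z":-0.01,"yaw":0},{"x":0,"y":0,"z":-0.015,"yaw":0},{"x":0,"y":0,"z":-0.018,"yaw":0},{"x":0,"y":0,"z":-0.018,"yaw":0},{"x":0,"y":0,"z":-0.015,"yaw":0},{"x":0,"y":0,"z":-0.009,"yaw":0},{"x":0,"y":0,"z":-0.004,"yaw":0},{"x":0,"y":0,"z":0,"yaw":0}]'
python3 st.py
python3 - <<'E'
from h import *
s=cam("scene"); crop(s,260,160,110,85,7,"s13.png")
import numpy as np
e=lambda t:np.array([-55*np.cos(t)+52*np.sin(t),55*np.sin(t)+52*np.cos(t)])
for i in range(8):
    t=1.7-.1*i; d=e(t-.1)-e(t); print(round(t-.1,1),"dx %.1f dy %.1f dz %.1f"%(d[0]*.96,-d[0]*.279,d[1]),(e(t-.1)+[49,72]).round(1))
E
```

```text
time: 14.0
tcp_pos: [712.7, -60.9, 110.7]
tool_rot: [0.0, 0.99, -0.144, -0.0]
ft_force: [-0.1, 0.3, 0.0]
grip_width: 0.4
t 14.0 tcp [712.7 -60.9 110.7] local [141.3  96.9] jaw-vs-local-y -0.3 F [-0.1  0.3  0. ] w 0.4 j [-0.19  0.79  1.06 -0.    1.29  1.67]
1.6 dx -4.9 dy 1.4 dz 5.6 [102.6 125.5]
1.5 dx -5.4 dy 1.6 dz 5.1 [ 97.  130.5]
1.4 dx -5.8 dy 1.7 dz 4.5 [ 90.9 135. ]
1.3 dx -6.2 dy 1.8 dz 3.9 [ 84.4 138.9]
1.2 dx -6.6 dy 1.9 dz 3.2 [ 77.5 142.1]
1.1 dx -6.9 dy 2.0 dz 2.5 [ 70.4 144.6]
1.0 dx -7.1 dy 2.1 dz 1.8 [ 63.  146.4]
0.9 dx -7.2 dy 2.1 dz 1.0 [ 55.5 147.4]
```

View pics/s13.png

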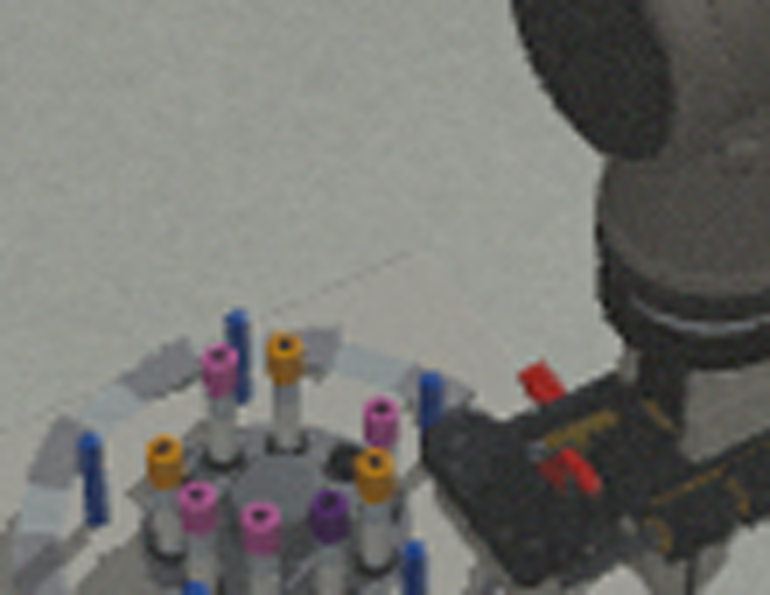

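```bash
python3 -m handwheel '[{"x":-0.005,"y":0.0045,"z":0,"yaw":0},{"x":-0.0058,"y":0.0017,"z":0,"yaw":0},{"x":-0.0048,"y":0.0014,"z":0,"yaw":0},{"x":-0.0029,"y":0.0008,"z":0,"yaw":0},{"x":-0.0019,"y":0.0006,"z":0,"yaw":0},{"x":0,"y":0,"z":0,"yaw":0},{"x":0,"y":0,"z":0,"yaw":0},{"x":0,"y":0,"z":0,"yaw":0}]'
python3 st.py
```

```text
time: 14.85
tcp_pos: [692.6, -52.4, 111.1]
tool_rot: [0.0, 0.99, -0.144, 0.0]
ft_force: [0.4, -0.3, -0.8]
grip_width: -0.0
t 14.85 tcp [692.6 -52.4 111.1] local [119.6  99.4] jaw-vs-local-y -0.4 F [ 0.4 -0.3 -0.8] w -0.0 j [-0.19  0.75  1.14 -0.    1.25  1.67]
```

```bash
python3 -m handwheel '[{"x":-0.0024,"y":0.0007,"z":0,"yaw":0},{"x":-0.0024,"y":0.0007,"z":0.0028,"yaw":0},{"x":-0.0025,"y":0.0007,"z":0.0028,"yaw":0},{"x":-0.0027,"y":0.0008,"z":0.0026,"yaw":0},{"x":-0.0027,"y":0.0008,"z":0.0025,"yaw":0},{"x":-0.0029,"y":0.0008,"z":0.0023,"yaw":0},{"x":-0.0029,"y":0.0009,"z":0.0022,"yaw":0},{"x":-0.0031,"y":0.0009,"z":0.002,"yaw":0}]'
python3 st.py
python3 - <<'E'
from h import *
s=cam("scene"); crop(s,260,160,110,85,7,"s14.png")
E
```

```text
time: 15.65
tcp_pos: [670.4, -45.9, 128.4]
tool_rot: [0.0, 0.99, -0.144, -0.0]
ft_force: [0.9, -0.1, 0.4]
grip_width: 0.4
t 15.65 tcp [670.4 -45.9 128.4] local [96.5 99.5] jaw-vs-local-y -0.4 F [ 0.9 -0.1  0.4] w 0.4 j [-0.18  0.69  1.21 -0.    1.24  1.68]
```

View pics/s14.png

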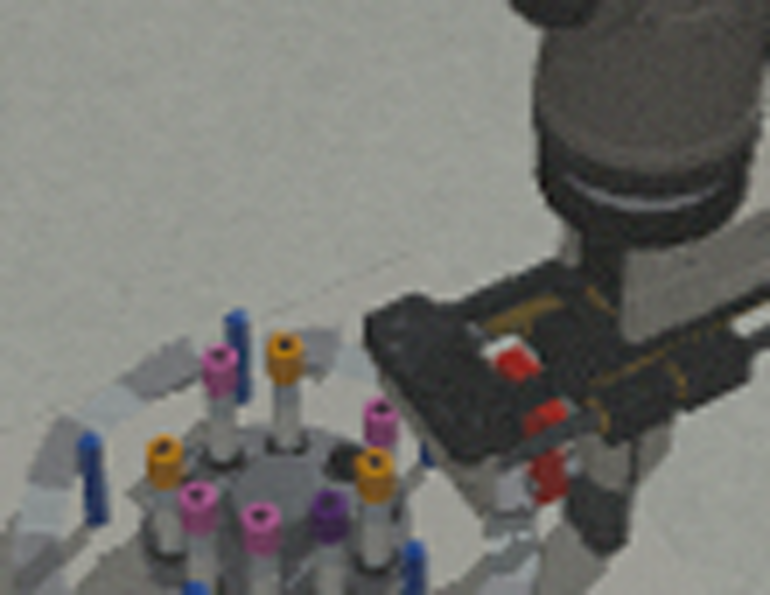

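```bash
python3 -m handwheel '[{"x":-0.0031,"y":0.0009,"z":0.0019,"yaw":0},{"x":-0.0032,"y":0.0009,"z":0.0017,"yaw":0},{"x":-0.0033,"y":0.001,"z":0.0015,"yaw":0},{"x":-0.0034,"y":0.001,"z":0.0013,"yaw":0},{"x":-0.0035,"y":0.001,"z":0.0011,"yaw":0},{"x":-0.0035,"y":0.001,"z":0.0009,"yaw":0},{"x":0,"y":0,"z":0,"yaw":0},{"x":0,"y":0,"z":0,"yaw":0}]'
python3 st.py
python3 - <<'E'
from h import *
s=cam("scene"); crop(s,260,160,110,85,7,"s15.png")
E
```

```text
time: 16.5
tcp_pos: [650.9, -40.2, 136.8]
tool_rot: [0.0, 0.99, -0.144, 0.0]
ft_force: [0.5, -1.0, 0.4]
grip_width: 0.2
t 16.5 tcp [650.9 -40.2 136.8] local [76.1 99.5] jaw-vs-local-y -0.4 F [ 0.5 -1.   0.4] w 0.2 j [-0.18  0.65  1.27 -0.    1.23  1.68]
```

View pics/s15.png

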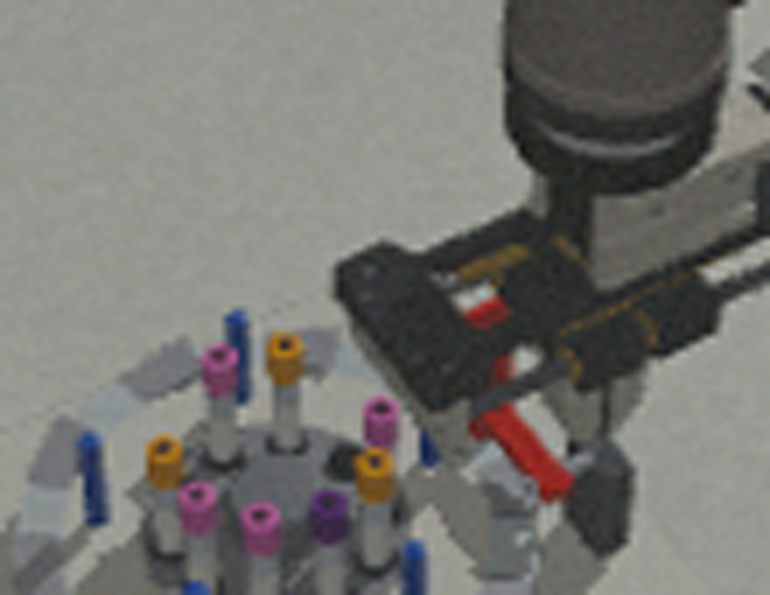

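The pawl has dropped. I lift straight up and retreat, then check.

```bash
python3 -m handwheel '[{"x":0.005,"y":-0.001,"z":0.01,"yaw":0},{"x":0,"y":0,"z":0.03,"yaw":0},{"x":0,"y":0.0,"z":0.035,"yaw":0},{"x":0,"y":0.04,"z":0.02,"yaw":0},{"x":-0.01,"y":0.045,"z":0,"yaw":0},{"x":-0.02,"y":0.045,"z":0,"yaw":0},{"x":-0.02,"y":0.045,"z":0,"yaw":0},{"x":-0.02,"y":0.045,"z":0,"yaw":0}]'
python3 st.py
python3 - <<'E'
from h import *
s=cam("scene"); crop(s,230,160,150,110,5,"s16.png"); crop(cam("top"),295,125,140,140,5,"t16.png")
E
python3 m.py
```

```text
time: 17.35
tcp_pos: [585.6, 180.4, 232.7]
tool_rot: [-0.0, 0.99, -0.144, 0.001]
ft_force: [0.6, 0.9, 0.2]
grip_width: 0.3
t 17.35 tcp [585.6 180.4 232.7] local [-48.2 293.1] jaw-vs-local-y -0.4 F [0.6 0.9 0.2] w 0.3 j [ 0.17  0.5   1.26 -0.    1.38  2.03]
deck -0.2833298011919859 [ 549.3678468  -114.12635371] [[2.5, 1.7], [-1.6, 3.6], [-2.3, -1.8], [1.5, -3.5]]
[361.89473684 173.36842105] 19 local [71.3 22.9] 74.9 17.8
[387.  189.5] 18 local [ 44.7 -60.2] 75.0 -53.4
[338.9375 191.1875] 16 local [ 1.1 73.5] 73.5 89.1
[349.35714286 219.        ] 14 local [-69.3  22.5] 72.9 162.0
[379.6875 217.875 ] 16 local [-41.9 -60.6] 73.7 -124.7
peg mean [ 550.39612982 -114.8170748 ]
reader [149.62086791  -0.41971159]
```

View pics/t16.png

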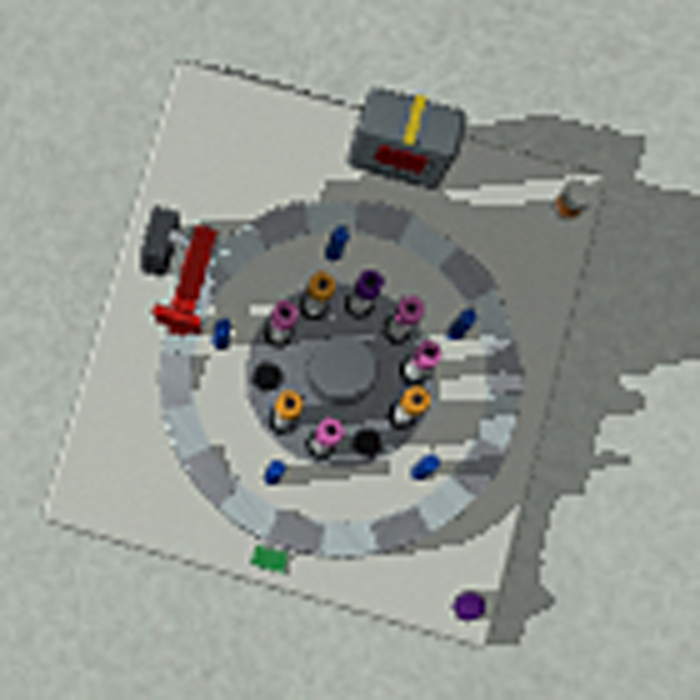

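View pics/s16.png

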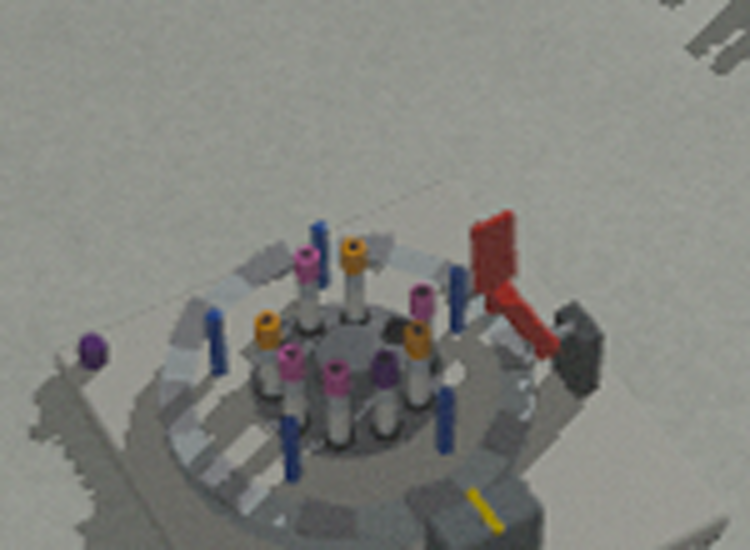

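```bash
python3 - <<'E'
from h import *
for n,b in(("scene",(310,190,355,240)),("top",(320,160,345,200))):
    a=cv2.imread(f"pics/{n}0.png");c=cam(n)["color"]
    x0,y0,x1,y1=b
    for im in(a,c):
        h=cv2.cvtColor(im[y0:y1,x0:x1],cv2.COLOR_BGR2HSV);m=cv2.inRange(h,(0,150,60),(8,255,255))|cv2.inRange(h,(172,150,60),(180,255,255))
        v,u=np.nonzero(m);print(n,len(u),(u.mean()+x0).round(2),(v.mean()+y0).round(2),v.min()+y0,v.max()+y0,u.min()+x0,u.max()+x0)
    if n=="scene":cv2.imwrite("pics/sd.png",np.abs(a.astype(int)-c).astype(np.uint8))
E
python3 st.py
python3 -c "
from plant import order
print(order.hand_in())"
```

```text
scene 107 332.12 218.6 202 230 325 341
scene 102 331.31 217.42 202 230 325 341
top 114 332.34 181.48 170 191 326 337
top 115 332.34 181.58 170 191 326 337
t 17.65 tcp [586.7 177.9 232.1] local [-46.5 291.1] jaw-vs-local-y -0.4 F [ 0.3 -1.4 -0.7] w 0.1 j [ 0.17  0.5   1.26 -0.    1.38  2.03]
the job is handed in; nothing more can be done
None
```

I carried out all three steps and handed the job in at 17.65 s of the 61 s allowed. No verdict was reported.

With the closed fingertip I lifted the red pawl by its lip and tipped it over onto its stop. I then pushed the wheel back by a blue peg on a matching arc, and pushed the lip edge forward until the pawl fell into the notch.

**Last checks:**
- **Wheel:** the peg angles moved about 36° from the start picture, which puts the wheel at about 0.63 rad. The purple-capped tube faces the reader, and the pegs stayed put (within 0.1°) when the pawl dropped.
- **Pawl:** in the top view its red outline matches the start picture to 0.1 px. In the scene view the outline's extents are identical, but its centroid is about 1 px off. I put that down to changed shadows, and did not check it further.
- **Forces:** the highest I read was about 7 N, when the finger first touched the lip. I read the force only at the end of each move, so brief peaks in between would not show.
- **Bystanders:** the stopper and vial look unmoved in the last pictures. I did not measure the racks, bottle, jar or beaker again; the arm stayed clear of them or passed well above.
- **Robot:** at hand-in it was clear of everything, 232 mm up.

The first move command was refused because every row has to include all four numbers. Nothing moved, and I re-entered it.

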